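# Put a paint jar away in a chest with a folding lid stay

## Robot

A 7-joint arm with a two-finger parallel gripper is mounted at the origin on the work surface. World frame = base frame: x ahead of the robot, y to its left, z up, the work surface at z = 0. Lengths are in m, angles in rad, forces in N, time in s.
With the tool pointing down it reaches from about 0.425 to 0.925 m from the base axis. Payload 6.8 kg.
Tool frame: the origin (TCP) lies between the finger pads; the fingertips stand 11 mm ahead of it and the grasp point (between the pads) lies 8 mm behind it; z points along the fingers, y is the line along which they close (so a half turn about z gives the same grasp; the last joint's range is limited). The gripper opens to 85 mm and grips with 20 to 120 N. Pads are 22 mm wide; open, the fingers measure 114 mm over their backs; the gripper's body (76 mm by 85 mm) begins 54 mm behind the grasp point. The pads swing forward as they close: fully open they stand 13 mm farther back than shut.
Start: joints at [1.071, 0.477, 0.022, 1.555, -0.011, 1.109, -0.083], TCP at [0.258, -0.624, 0.242] pointing down, gripper open.
Joint ranges: [-2.96, 2.96], [-0.34, 2.1], [-1.41, 1.46], [0.24, 2.44], [-1.37, 4.51], [0.17, 1.92], [-2.96, 2.96]. Speed limits (rad/s): [2.39, 2.39, 3.14, 3.14, 3.14, 3.14, 3.14].

## Interface

Orientations are given as a 3x3 rotation matrix whose columns are the frame's x, y, z axes.
In Python, from bench import bot, cams gives the robot as it stands.
- The arm moves only by the tool play_rows, never from a script. Its argument "plan" is a list of rows, each an object of numbers: "x", "y", "z": the shift along the world's x, y, z in m; "wx", "wy", "wz": the turn, a rotation vector about the world's x, y, z in degrees; "grip": the gripper command: -1 is shut, 1 is fully open, values between are in proportion. A call has 1 to 8 rows; each row is the pose to reach, as a shift and turn from the pose commanded when the call began; what a row does not reach only later rows make up. A row lasts 1/10 s, in which the tool goes at most 50 mm and 8.59 degrees, less where a joint would pass 70% of its speed; a pose out of reach is approached as far as the arm can. A call with a gripper value outside its range is refused whole. The fingers move at their own pace and stop on an object; "force" is the grip in N (left out, the last holds). Time passes only in rows, so rows that repeat a pose let the fingers close. It gives the time, the measured TCP pose, the force, the opening and the grip force at its end, in the units of the state.
- bot.sense(): the state, without advancing time (a new reading comes with each control period).
- cams.read_camera(name): name is "side" or "top"; returns the picture (400x640x3 uint8, red, green, blue); there is no depth.
- cams.camera_params(name): a dict with "mtx" (3x3 intrinsics, pixels), "cam_to_world" (4x4, takes a point from camera to world coordinates). Camera axes: x right, y up, looking along -z (the intrinsics and any distortion apply to the point x, -y, -z); pixel columns grow to the right and rows downward; lengths in m; the calibration is good to about 2 mm. A picture is of the moment at which its call begins. camera_params takes no time and is no camera call.
- bot.sign_off(): hands the job in; it is judged then, once.
Trained networks look in the newest picture that a camera, given by its name, has taken for a name from the list of things; names that differ only in an ending like _2 or _b are one class to them, and where a whole thing is asked for, a point or a joint stands for the part that bears it (a point fixed in the world has none). Each returns a list of dicts, best first, with "score" (0 to 1); they miss things now and then, are a little off and sometimes report something else, mostly with a low value. They report only what shows in the picture. A call takes as long as a camera call. They do not tell look-alikes from the thing itself.
- cams.look_for(camera, target): "rect" ([left, top, right, bottom] in pixels, round what is visible of it).
- cams.masks_of(camera, target): "pixels" (400x640 bool, what is visible of it) and "rect" ([left, top, right, bottom] in pixels, round what is visible of it).
The state is a dict: "time": time; "qpos": joint angles; "joint_velocities": joint speeds; "effort": joint torques, N m; "ee_pos": TCP position; "eef_rot": TCP orientation; "contact_force": force on the tool from outside, world axes, zero at the start; "wrist_torque": the same for the moment, N m; "gripper_width": finger opening in m; "grip_force": force on a finger pad.
Only numpy, scipy, OpenCV 4.12 (cv2) and the standard library are available. Lean on these libraries where they do the work, as an engineer would, in place of code of your own. Each camera call takes 0.05 s, during which the arm holds its last target. There are 200 camera calls.

## Task

Put the capped paint jar away in the wooden colour chest: raise the chest's lid by its bar until the folding stay on its side locks, without straining the stay, and stand the jar upright on the chest floor beside the rack. Then press the stay's knuckle down gently to break the joint and lower the lid by hand, without letting it drop, until it is fully shut. Leave the other things on the desk where they are.

Things in the scene. Friction and masses are not known exactly. Their poses are not given: they have to be found in the camera images.
- chest: wooden chest fixed to the desk, 190 (x) x 260 (y) x 110 mm tall without lid, walls and floor 8 mm. Origin: centre of its underside; x points from the front (bar side) to the hinge side, y along the hinge, z up. Inside along the +y wall is a fixed rack, y 72 to 118 mm, with tubes on it, top 50 mm above the desk; the floor from y -122 to 72 mm is free for the jar
- bay (a point): middle of the free floor inside the chest, on the floor's surface, at x -35, y -35, z 8 mm of the chest
- hinge (a point): middle of the lid's hinge line, on the far top edge of the chest at x 95, z 110 mm of the chest; the hinge line runs along the chest's y
- lid (a joint): lid opening, rad: 0 shut, grows as the bar end rises about the hinge. A board 190 x 264 x 10 mm, about 0.45 kg, its underside at hinge height when shut. The hinge is stiff: the lid rests where it is left near upright, but may fall if let go below about 60 degrees
- bar (a point): middle of the lid's pull bar: round steel, 12 mm thick, 120 mm long, parallel to the hinge, on two arms (10 mm wide, 55 mm either side of the middle), 42 mm ahead of the lid's front edge in the lid's plane; 232 mm from the hinge, 5 mm above it when shut. It can be pinched from above at every lid angle and turns between the fingers
- stay (a joint): stay's knuckle joint, rad: 0 folded (lid shut), 2.32 links in line, 2.44 locked (past the line, on a stop). A light spring snaps it over from about 2.2 to 2.44 once the lid is raised far enough. Only pressing the knuckle down brings it back; pressed to below about 1.8 and let go, it stays broken and the lid rests on its stiff hinge
- knuckle (a point): centre of the steel knob (22 mm across, 28 mm long, along the chest's y) on the joint of the stay's two brass links, outside the chest's -y wall, free from above. When locked it lies above and on the hinge side of anchor; pressed, it swings down about the anchor at 87 mm radius, towards the hinge. It takes some 2 to 5 N; never press it with more than 20 N
- anchor (a point): stay's lower pivot, outside the -y wall, 98 mm above the desk, about 70 mm ahead of the chest's middle. Its bracket is clamped by friction in a slot along x, up to 8 mm either way, so the lid angle at which the stay locks differs (1.35 to 1.55 rad) and must be felt. Over about 15 N at the bar against the taut or locked stay makes the bracket slip: it must not
- jar_mid (a point): centre, half-way up, of the paint jar: round amber glass jar with a white cap, 48 mm across, 80 mm tall, about 0.15 kg, standing on the desk to the left or right of the chest; z along its axis
- tub: open grey plastic tub, 75 x 75 x 45 mm; bystander; origin at the middle of its underside
- brush_cup: terracotta cup of brushes, 76 mm wide, about 220 mm tall; bystander; origin at the middle of its underside
- squeeze: clear squeeze bottle, 56 mm wide, 150 mm tall; bystander; origin at the middle of its underside
- dish_stack: stack of five white dishes, 72 mm wide, 48 mm tall; bystander; origin at the middle of its underside
- dish_a: white dish, 84 mm wide, 14 mm tall; bystander; origin at the middle of its underside
- dish_b: white dish, 72 mm wide, 14 mm tall; bystander; origin at the middle of its underside
- brush: paint brush lying flat, 190 mm long; origin near its middle; bystander
- jar: the same jar; origin at the middle of its underside
Mind the look-alikes: they are no part of the job. Of the things that look like the jar, take the one that is nearest to the robot's base at the start.

How it is judged:
On the way, in this order (a step that is already met when the one before it is completed fails the run):
1. the lid is raised and its stay has locked (value of joint stay above 2.375 rad), for 0.3 s.
2. the jar stands released on the chest floor beside the rack, the stay still locked (x of jar_mid in the frame of chest between -0.075 and 0.075 m and y of jar_mid in the frame of chest between -0.11 and 0.06 m and z of jar_mid in the frame of chest below 0.056 m and angle between jar_mid's own z axis and vertical below 0.2 rad and value of joint stay above 2.375 rad and contact force between the fingers and jar below 0.1 N and linear speed of jar below 0.03 m/s), for 0.2 s.
3. the stay joint is broken (value of joint stay below 2 rad), for 0.1 s.
At the end, for the whole second after the job is handed in: the lid is shut (within 0.03 rad, about 7 mm at its bar) and the jar stands upright (within 0.2 rad) on the chest floor beside the rack (x of jar_mid in the frame of chest between -0.075 and 0.075 m and y of jar_mid in the frame of chest between -0.11 and 0.06 m and z of jar_mid in the frame of chest below 0.056 m and angle between jar_mid's own z axis and vertical below 0.2 rad and value of joint lid below 0.03 rad); the robot touches nothing.
It fails at once if the stay is strained: its bracket slips more than 4 mm in its slot (distance of anchor from where it was at the start of the episode above 0.004 m).
It fails at once if the knuckle is pressed with more than 20 N (contact force between anything else and stay above 20 N).
It fails at once if the lid is dropped: it comes down faster than 2 rad/s (velocity of joint lid below -2 rad/s).
It fails at once if the jar is tipped over (angle between jar_mid's own z axis and vertical above 0.8 rad).
It fails at once if another thing on the desk is pushed aside by more than 30 mm (distance of any of tub, brush_cup, squeeze, dish_stack, dish_a, dish_b, brush from where it was at the start of the episode above 0.03 m).
It also fails if it takes over 72 s, if anything falls off the work surface, if the arm or the gripper's body presses on something with over 40 N, if the wrist force passes 120 N, or if a joint passes its speed limit or range.

## Working session

There is one attempt and no reset: what is moved stays moved. The work goes in short steps, Python scripts to look and compute and a tool call to move; the robot and the scene stay as the last step left them, time stands still between calls to the robot, and variables do not carry over. Pictures are saved under pics/ and viewed, at most 10 in all, crops included, and the job is handed in when it is done.

Besides the shell and the picture viewer there is one more tool, called after "Emit:" as a command line: name --argument value ..., lists and objects as JSON in quotes. play_rows: Moves the arm, as the interface text tells. Its arguments: {"type":"object","properties":{"plan":{"type":"array","items":{"type":"object","properties":{"x":{"type":"number"},"y":{"type":"number"},"z":{"type":"number"},"wx":{"type":"number"},"wy":{"type":"number"},"wz":{"type":"number"},"grip":{"type":"number"}}}},"force":{"type":"number"}},"required":["plan"]}

```bash
mkdir -p pics; ls; python3 - <<'E'
from bench import bot,cams
import cv2,numpy as np
s=bot.sense();print(s['time'],s['ee_pos'],s['eef_rot'],s['gripper_width'])
for c in ['side','top']:
    im=cams.read_camera(c);cv2.imwrite(f'pics/{c}0.png',im[:,:,::-1])
    p=cams.camera_params(c);print(c,p)
    for t in ['jar','chest','bar','knuckle','anchor','lid','tub','squeeze']:
        print(t,[(round(d['score'],2),[int(v) for v in d['rect']]) for d in cams.look_for(c,t)])
E
```

```text
pics
0.0 [ 0.25750098 -0.62331607  0.24130045] [[ 9.24226281e-01  3.81844295e-01 -8.45727121e-04]
 [ 3.81845206e-01 -9.24224762e-01  1.68157286e-03]
 [-1.39542942e-04 -1.87709068e-03 -9.99998229e-01]] 0.0855775358159864
side {'mtx': array([[424.04453422,   0.        , 322.50019498],
       [  0.        , 424.04453422, 207.88206346],
       [  0.        ,   0.        ,   1.        ]]), 'cam_to_world': array([[-0.94491405,  0.23402138, -0.22884806,  0.20878516],
       [-0.32728405, -0.66535707,  0.67095836,  0.98532361],
       [ 0.00475292,  0.7088963 ,  0.70529671,  1.05691824],
       [ 0.        ,  0.        ,  0.        ,  1.        ]])}
jar [(0.84, [258, 328, 279, 361]), (0.82, [281, 287, 296, 315]), (0.71, [286, 370, 305, 398])]
chest [(0.78, [254, 167, 349, 260])]
bar [(0.74, [259, 167, 345, 236])]
knuckle [(0.58, [215, 295, 241, 323])]
anchor []
lid [(0.88, [257, 167, 347, 237]), (0.49, [349, 134, 372, 152])]
tub [(0.93, [352, 135, 373, 154])]
squeeze [(0.6, [304, 113, 319, 151])]
top {'mtx': array([[372.67248996,   0.        , 319.97747503],
       [  0.        , 372.67248996, 201.4703289 ],
       [  0.        ,   0.        ,   1.        ]]), 'cam_to_world': array([[-0.02103353,  0.98898772, -0.14649529,  0.38394063],
       [-0.99977726, -0.02106113,  0.00136287,  0.09074515],
       [-0.0017375 ,  0.14649133,  0.98921043,  1.19371574],
       [ 0.        ,  0.        ,  0.        ,  1.        ]])}
jar [(0.82, [164, 216, 187, 233]), (0.8, [209, 210, 233, 225]), (0.58, [136, 243, 161, 265])]
chest [(0.56, [277, 149, 378, 236])]
bar [(0.68, [282, 153, 375, 233]), (0.35, [217, 127, 257, 169]), (0.34, [423, 247, 442, 266])]
knuckle [(0.49, [366, 195, 374, 202]), (0.49, [278, 155, 374, 235])]
anchor [(0.17, [441, 134, 471, 163])]
lid [(0.81, [279, 153, 376, 235])]
tub [(0.68, [455, 199, 487, 224])]
squeeze [(0.96, [438, 137, 472, 164])]
```

View pictures.

```bash
python3 - <<'E'
import cv2
t=cv2.imread('pics/top0.png')[100:290,110:510];cv2.imwrite('pics/t.png',cv2.resize(t,None,fx=2,fy=2,interpolation=cv2.INTER_CUBIC))
t=cv2.imread('pics/side0.png')[100:400,190:400];cv2.imwrite('pics/s.png',cv2.resize(t,None,fx=2,fy=2,interpolation=cv2.INTER_CUBIC))
E
```

```text
(no output)
```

View pics/t.png

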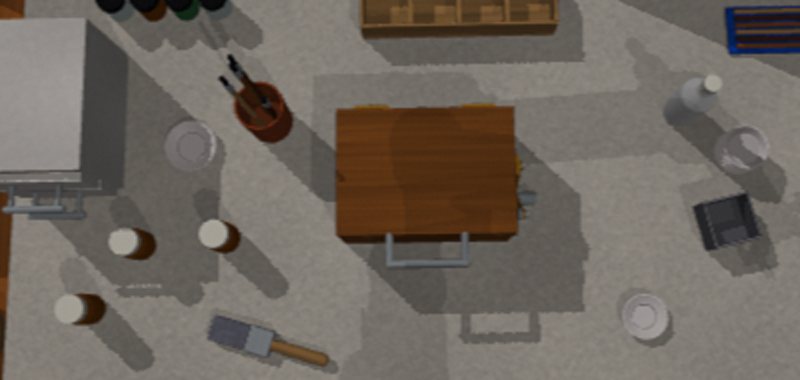

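View pics/s.png

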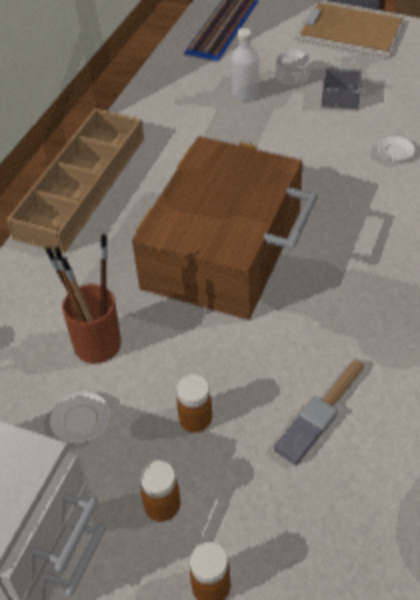

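```bash
cat > h.py <<'E'
import numpy as np
from bench import bot,cams
def ray(c,px,z):
    p=cams.camera_params(c);M=p['cam_to_world'];d=np.linalg.inv(p['mtx'])@[px[0],px[1],1]
    d=M[:3,:3]@[d[0],-d[1],-d[2]];o=M[:3,3];return o+d*(z-o[2])/d[2]
def proj(c,P):
    p=cams.camera_params(c);M=p['cam_to_world'];q=M[:3,:3].T@(np.array(P)-M[:3,3]);u=p['mtx']@[q[0],-q[1],-q[2]];return u[:2]/u[2]
E
python3 - <<'E'
from h import *
np.set_printoptions(precision=4,suppress=True)
for n,(a,b),z in [('TL',(337,108),.12),('TR',(514,107),.12),('BR',(516.5,235),.12),('BL',(337,235),.12),('barL',(389,263.5),.115),('barR',(467,263.5),.115),('j1',(124,241),.08),('j2',(213,234),.08),('j3',(69,308),.08),('knuckle',(528,198),.05)]:
    P=ray('top',(a/2+110,b/2+100),z);print(n,P,np.hypot(P[0],P[1]))
for n,(a,b),z in [('TL',(200,139),.12),('TR',(302,160),.12),('BR',(252,264),.12),('BL',(136,241),.12),('j2',(193,389),.08),('j1',(158,478),.08),('j3',(208,562),.08),('barA',(313,194),.115),('barB',(290,242),.115)]:
    P=ray('side',(a/2+190,b/2+100),z);print(n,P,np.hypot(P[0],P[1]))
E
```

```text
TL [0.688  0.2094 0.12  ] 0.7191820811748939
TR [ 0.6839 -0.0533  0.12  ] 0.6859736782300588
BR [ 0.4931 -0.0494  0.12  ] 0.49556757065197155
BL [0.4986 0.2103 0.12  ] 0.5411413899878272
barL [0.4562 0.1359 0.115 ] 0.4759575021470978
barR [0.4538 0.0231 0.115 ] 0.4543585840670125
j1 [0.5006 0.5343 0.08  ] 0.7322043741892745
j2 [0.5083 0.401  0.08  ] 0.6474530535454804
j3 [0.4027 0.6121 0.08  ] 0.7326984913974331
knuckle [ 0.5575 -0.0787  0.05  ] 0.5630222283405749
TL [ 0.6797 -0.0459  0.12  ] 0.6812839653722769
TR [ 0.4976 -0.0519  0.12  ] 0.5003424712224515
BR [0.4978 0.1962 0.12  ] 0.5350479600625349
BL [0.6799 0.2104 0.12  ] 0.7117107607227865
j2 [0.5089 0.4027 0.08  ] 0.6489232369941424
j1 [0.4999 0.5376 0.08  ] 0.7341610388756498
j3 [0.402  0.6149 0.08  ] 0.7346269939692786
barA [0.4575 0.0164 0.115 ] 0.4578117366188806
barB [0.4598 0.1303 0.115 ] 0.477890633562782
```

Emit:
play_rows --plan '[{"x": 0.0, "y": 0.05, "wz": 8, "grip": -0.3}, {"x": 0.025, "y": 0.09, "wz": 16, "grip": -0.3}, {"x": 0.04, "y": 0.135, "wz": 24, "grip": -0.3}, {"x": 0.055, "y": 0.18, "wz": 32, "grip": -0.3}, {"x": 0.07, "y": 0.225, "wz": 40, "grip": -0.3}, {"x": 0.085, "y": 0.27, "wz": 48, "grip": -0.3}, {"x": 0.1, "y": 0.315, "wz": 56, "grip": -0.3}, {"x": 0.115, "y": 0.36, "wz": 64, "grip": -0.3}]'

```text
$.plan[0]: bad value
```

Emit:
play_rows --plan '[{"x": 0.01, "y": 0.045, "z": 0, "wx": 0, "wy": 0, "wz": 8, "grip": -0.3}, {"x": 0.025, "y": 0.09, "z": 0, "wx": 0, "wy": 0, "wz": 16, "grip": -0.3}, {"x": 0.04, "y": 0.135, "z": 0, "wx": 0, "wy": 0, "wz": 24, "grip": -0.3}, {"x": 0.055, "y": 0.18, "z": 0, "wx": 0, "wy": 0, "wz": 32, "grip": -0.3}, {"x": 0.07, "y": 0.225, "z": 0, "wx": 0, "wy": 0, "wz": 40, "grip": -0.3}, {"x": 0.085, "y": 0.27, "z": 0, "wx": 0, "wy": 0, "wz": 48, "grip": -0.3}, {"x": 0.1, "y": 0.315, "z": 0, "wx": 0, "wy": 0, "wz": 56, "grip": -0.3}, {"x": 0.115, "y": 0.36, "z": 0, "wx": 0, "wy": 0, "wz": 64, "grip": -0.3}]'

```text
time: 1.7
ee_pos: [0.3731, -0.2621, 0.2427]
eef_rot: [[0.056, 0.998, 0.001], [0.998, -0.056, -0.001], [-0.001, 0.001, -1.0]]
contact_force: [1.3, -0.7, 0.4]
gripper_width: 0.0298
grip_force: 0.0
```

Emit:
play_rows --plan '[{"x": 0.012, "y": 0.045, "z": -0.01, "wx": 0, "wy": 0, "wz": 2, "grip": -0.3}, {"x": 0.024, "y": 0.09, "z": -0.02, "wx": 0, "wy": 0, "wz": 2, "grip": -0.3}, {"x": 0.036, "y": 0.135, "z": -0.03, "wx": 0, "wy": 0, "wz": 2, "grip": -0.3}, {"x": 0.048, "y": 0.18, "z": -0.04, "wx": 0, "wy": 0, "wz": 2, "grip": -0.3}, {"x": 0.06, "y": 0.225, "z": -0.05, "wx": 0, "wy": 0, "wz": 2, "grip": -0.3}, {"x": 0.07, "y": 0.27, "z": -0.06, "wx": 0, "wy": 0, "wz": 2, "grip": -0.3}, {"x": 0.077, "y": 0.31, "z": -0.07, "wx": 0, "wy": 0, "wz": 2, "grip": -0.3}, {"x": 0.083, "y": 0.341, "z": -0.08, "wx": 0, "wy": 0, "wz": 2, "grip": -0.3}]'

```text
time: 2.5
ee_pos: [0.4562, 0.0799, 0.1623]
eef_rot: [[0.025, 1.0, 0.001], [1.0, -0.025, 0.001], [0.001, 0.001, -1.0]]
contact_force: [0.9, -0.3, 0.3]
gripper_width: 0.0302
grip_force: 0.0
```

```bash
python3 - <<'E'
from h import *
import cv2
s=bot.sense();print(s['time'],s['ee_pos'],s['contact_force'])
im=cams.read_camera('side')[:,:,::-1];cv2.imwrite('pics/s1.png',cv2.resize(im[80:300,210:430],None,fx=2.7,fy=2.7,interpolation=cv2.INTER_CUBIC))
E
```

```text
2.5 [0.45617536 0.07994536 0.16234367] [ 0.85271095 -0.27399336  0.28629495]
```

View pics/s1.png

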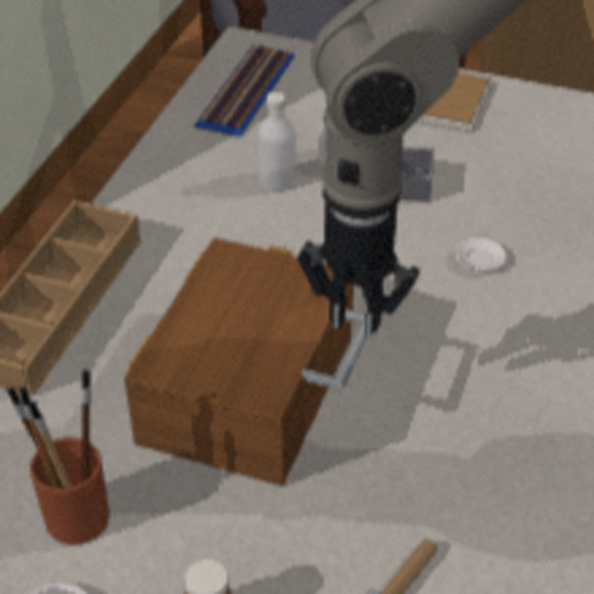

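The gripper hangs above the bar (crop about 350,330), with a finger on each side. I'm descending and closing.

Emit:
play_rows --plan '[{"x": 0, "y": 0, "z": -0.025, "wx": 0, "wy": 0, "wz": 0, "grip": -0.3}, {"x": 0, "y": 0, "z": -0.053, "wx": 0, "wy": 0, "wz": 0, "grip": -0.3}, {"x": 0, "y": 0, "z": -0.053, "wx": 0, "wy": 0, "wz": 0, "grip": -0.3}, {"x": 0, "y": 0, "z": -0.053, "wx": 0, "wy": 0, "wz": 0, "grip": -1}, {"x": 0, "y": 0, "z": -0.053, "wx": 0, "wy": 0, "wz": 0, "grip": -1}, {"x": 0, "y": 0, "z": -0.053, "wx": 0, "wy": 0, "wz": 0, "grip": -1}, {"x": 0, "y": 0, "z": -0.053, "wx": 0, "wy": 0, "wz": 0, "grip": -1}]' --force 30

```text
time: 3.25
ee_pos: [0.4545, 0.0771, 0.1099]
eef_rot: [[0.027, 1.0, -0.002], [1.0, -0.027, -0.001], [-0.001, -0.002, -1.0]]
contact_force: [-4.9, 1.3, -1.7]
gripper_width: 0.0109
grip_force: 29.3
```

Emit:
play_rows --plan '[{"x": 0.001, "y": -0.001, "z": 0.035, "wx": 0, "wy": 0, "wz": 0, "grip": -1}, {"x": 0.01, "y": -0.001, "z": 0.068, "wx": 0, "wy": 0, "wz": 0, "grip": -1}, {"x": 0.023, "y": -0.001, "z": 0.1, "wx": 0, "wy": 0, "wz": 0, "grip": -1}, {"x": 0.041, "y": -0.002, "z": 0.13, "wx": 0, "wy": 0, "wz": 0, "grip": -1}, {"x": 0.064, "y": -0.002, "z": 0.157, "wx": 0, "wy": 0, "wz": 0, "grip": -1}, {"x": 0.09, "y": -0.003, "z": 0.18, "wx": 0, "wy": 0, "wz": 0, "grip": -1}, {"x": 0.119, "y": -0.003, "z": 0.199, "wx": 0, "wy": 0, "wz": 0, "grip": -1}, {"x": 0.119, "y": -0.003, "z": 0.199, "wx": 0, "wy": 0, "wz": 0, "grip": -1}]'

```text
time: 4.05
ee_pos: [0.5786, 0.0759, 0.3137]
eef_rot: [[0.027, 1.0, 0.008], [1.0, -0.027, 0.004], [0.004, 0.008, -1.0]]
contact_force: [-7.0, 1.9, 12.8]
gripper_width: 0.0107
grip_force: 31.4
```

```bash
python3 - <<'E'
from h import *
import cv2
s=bot.sense();print(s['time'],s['ee_pos'],s['contact_force'])
im=cams.read_camera('side')[:,:,::-1];cv2.imwrite('pics/s2.png',cv2.resize(im[60:280,210:430],None,fx=2.7,fy=2.7,interpolation=cv2.INTER_CUBIC))
E
```

```text
4.05 [0.57859667 0.07593618 0.31374651] [-6.99625992  1.87045756 12.77393788]
```

View pics/s2.png

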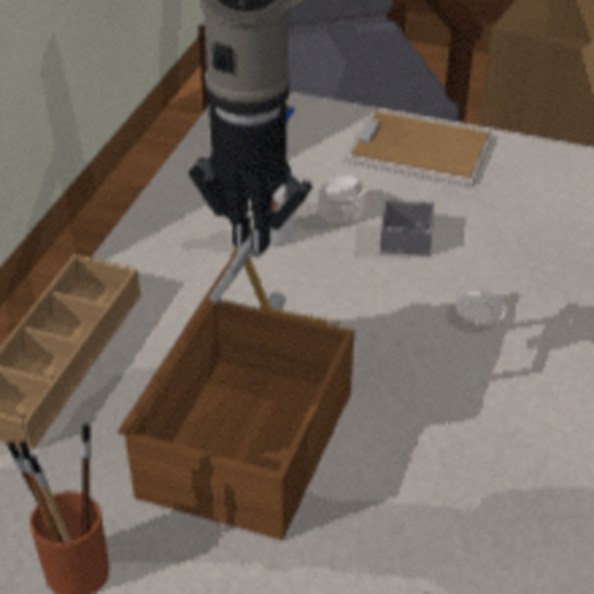

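Emit:
play_rows --plan '[{"x": 0.002, "y": 0, "z": 0.008, "wx": 0, "wy": 0, "wz": 0, "grip": -1}, {"x": 0.017, "y": 0, "z": 0.013, "wx": 0, "wy": 0, "wz": 0, "grip": -1}, {"x": 0.03, "y": -0.001, "z": 0.018, "wx": 0, "wy": 0, "wz": 0, "grip": -1}, {"x": 0.041, "y": -0.001, "z": 0.022, "wx": 0, "wy": 0, "wz": 0, "grip": -1}, {"x": 0.041, "y": -0.001, "z": 0.022, "wx": 0, "wy": 0, "wz": 0, "grip": -1}]'

```text
time: 4.6
ee_pos: [0.6169, 0.0747, 0.3328]
eef_rot: [[0.026, 1.0, 0.004], [1.0, -0.026, 0.003], [0.003, 0.004, -1.0]]
contact_force: [-0.9, 3.7, 6.0]
gripper_width: 0.0108
grip_force: 32.0
```

Emit:
play_rows --plan '[{"x": 0.007, "y": 0.001, "z": 0.004, "wx": 0, "wy": 0, "wz": 0, "grip": -1}, {"x": 0.013, "y": 0.001, "z": 0.006, "wx": 0, "wy": 0, "wz": 0, "grip": -1}, {"x": 0.019, "y": 0.001, "z": 0.007, "wx": 0, "wy": 0, "wz": 0, "grip": -1}, {"x": 0.019, "y": 0.001, "z": 0.007, "wx": 0, "wy": 0, "wz": 0, "grip": -1}]'

```text
time: 5.0
ee_pos: [0.6358, 0.0746, 0.3383]
eef_rot: [[0.027, 1.0, 0.002], [1.0, -0.027, 0.001], [0.001, 0.002, -1.0]]
contact_force: [-0.3, 4.5, 3.3]
gripper_width: 0.0104
grip_force: 31.5
```

```bash
python3 - <<'E'
from h import *
import cv2
for c in ['side','top']:
    im=cams.read_camera(c)[:,:,::-1];cv2.imwrite(f'pics/{c}3.png',im)
    print(c,[(round(d['score'],2),[int(v) for v in d['rect']]) for d in cams.look_for(c,'knuckle')],[(round(d['score'],2),[int(v) for v in d['rect']]) for d in cams.look_for(c,'anchor')])
a=cv2.imread('pics/side3.png')[100:220,240:360];b=cv2.imread('pics/top3.png')[120:240,310:430]
cv2.imwrite('pics/st3.png',cv2.resize(cv2.hconcat([a,b]),None,fx=3.3,fy=3.3,interpolation=cv2.INTER_CUBIC))
E
```

```text
side [] []
top [] [(0.24, [466, 162, 492, 186])]
```

View pics/st3.png

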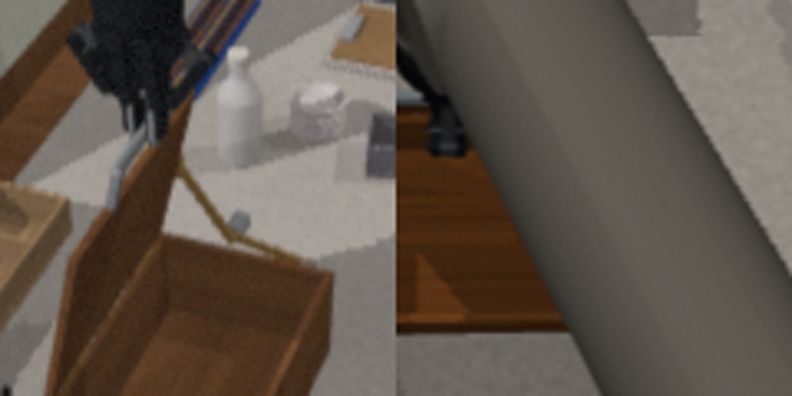

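The stay's links are still bent, with the knuckle at side pixel (312,167) and the anchor near (331,179). I'm raising in small steps and watching the force.

Emit:
play_rows --plan '[{"x": 0.003, "y": 0.001, "z": 0.002, "wx": 0, "wy": 0, "wz": 0, "grip": -1}, {"x": 0.006, "y": 0.001, "z": 0.002, "wx": 0, "wy": 0, "wz": 0, "grip": -1}, {"x": 0.006, "y": 0.001, "z": 0.002, "wx": 0, "wy": 0, "wz": 0, "grip": -1}]'

```text
time: 5.6
ee_pos: [0.6411, 0.0746, 0.3393]
eef_rot: [[0.028, 1.0, -0.0], [1.0, -0.028, -0.001], [-0.001, -0.0, -1.0]]
contact_force: [-1.1, 2.7, 2.5]
gripper_width: 0.0105
grip_force: 31.6
```

Emit:
play_rows --plan '[{"x": 0.003, "y": 0.001, "z": 0.001, "wx": 0, "wy": 0, "wz": 0, "grip": -1}, {"x": 0.005, "y": 0.001, "z": 0.001, "wx": 0, "wy": 0, "wz": 0, "grip": -1}, {"x": 0.005, "y": 0.001, "z": 0.001, "wx": 0, "wy": 0, "wz": 0, "grip": -1}]'

```text
time: 5.9
ee_pos: [0.6463, 0.0747, 0.3401]
eef_rot: [[0.029, 1.0, 0.0], [1.0, -0.029, -0.002], [-0.002, 0.0, -1.0]]
contact_force: [-0.8, -1.7, 1.3]
gripper_width: 0.0104
grip_force: 31.7
```

```bash
cat > snap.py <<'E'
from h import *
import cv2,sys
im=cams.read_camera('side')[:,:,::-1];cv2.imwrite(f'pics/side{sys.argv[1]}.png',im)
print(bot.sense()['time'],[(round(d['score'],2),[int(v) for v in d['rect']]) for d in cams.look_for('side','knuckle')])
g=im[140:190,296:340].astype(float)
# steel knob: bluish-grey vs. warm wood/table
m=((g[:,:,0]-g[:,:,2])>4)&(g.sum(2)/3<150)
ys,xs=np.nonzero(m);print('blue',len(xs),xs.mean()+296,ys.mean()+140)
E
python3 snap.py 4; python3 - <<'E'
import cv2
im=cv2.imread('pics/side3.png')
g=im[140:190,296:340].astype(float)
import numpy as np
m=((g[:,:,0]-g[:,:,2])>4)&(g.sum(2)/3<150)
ys,xs=np.nonzero(m);print('side3',len(xs),xs.mean()+296,ys.mean()+140)
E
```

```text
5.95 []
blue 1 311.0 166.0
side3 0 nan nan<stdin>:6: RuntimeWarning: Mean of empty slice.
  ret = ret.dtype.type(ret / rcount)
```

Emit:
play_rows --plan '[{"x": 0.002, "y": 0, "z": 0.0005, "wx": 0, "wy": 0, "wz": 0, "grip": -1}, {"x": 0.004, "y": 0, "z": 0.0005, "wx": 0, "wy": 0, "wz": 0, "grip": -1}, {"x": 0.004, "y": 0, "z": 0.0005, "wx": 0, "wy": 0, "wz": 0, "grip": -1}]'

```text
time: 6.3
ee_pos: [0.6501, 0.0747, 0.3407]
eef_rot: [[0.028, 1.0, -0.0], [1.0, -0.028, -0.002], [-0.002, -0.0, -1.0]]
contact_force: [-1.1, -5.3, 1.5]
gripper_width: 0.0101
grip_force: 31.6
```

Emit:
play_rows --plan '[{"x": 0.002, "y": 0, "z": 0.0005, "wx": 0, "wy": 0, "wz": 0, "grip": -1}, {"x": 0.003, "y": 0, "z": 0.0005, "wx": 0, "wy": 0, "wz": 0, "grip": -1}, {"x": 0.003, "y": 0, "z": 0.0005, "wx": 0, "wy": 0, "wz": 0, "grip": -1}]'

```text
time: 6.6
ee_pos: [0.6529, 0.0747, 0.3411]
eef_rot: [[0.028, 1.0, -0.0], [1.0, -0.028, -0.002], [-0.002, -0.0, -1.0]]
contact_force: [-1.3, -5.0, 1.6]
gripper_width: 0.0107
grip_force: 31.6
```

Emit:
play_rows --plan '[{"x": 0.002, "y": -0.001, "z": 0.0005, "wx": 0, "wy": 0, "wz": 0, "grip": -1}, {"x": 0.003, "y": -0.001, "z": 0.0005, "wx": 0, "wy": 0, "wz": 0, "grip": -1}, {"x": 0.003, "y": -0.001, "z": 0.0005, "wx": 0, "wy": 0, "wz": 0, "grip": -1}]'

```text
time: 6.9
ee_pos: [0.656, 0.0747, 0.3417]
eef_rot: [[0.027, 1.0, 0.0], [1.0, -0.027, -0.001], [-0.001, 0.0, -1.0]]
contact_force: [-1.2, -4.0, 0.7]
gripper_width: 0.0106
grip_force: 31.4
```

Emit:
play_rows --plan '[{"x": 0.002, "y": 0, "z": 0, "wx": 0, "wy": 0, "wz": 0, "grip": -1}, {"x": 0.003, "y": 0, "z": 0, "wx": 0, "wy": 0, "wz": 0, "grip": -1}, {"x": 0.003, "y": 0, "z": 0, "wx": 0, "wy": 0, "wz": 0, "grip": -1}]'

```text
time: 7.2
ee_pos: [0.6591, 0.0748, 0.3419]
eef_rot: [[0.028, 1.0, 0.0], [1.0, -0.028, -0.0], [-0.0, 0.0, -1.0]]
contact_force: [-1.5, -4.6, 2.1]
gripper_width: 0.0104
grip_force: 31.6
```

```bash
python3 - <<'E'
from h import *
import cv2
im=cams.read_camera('side')[:,:,::-1];cv2.imwrite('pics/side5.png',im)
a=cv2.imread('pics/side4.png')[125:200,280:355];b=im[125:200,280:355]
cv2.imwrite('pics/st5.png',cv2.resize(cv2.hconcat([a,b]),None,fx=5.3,fy=5.3,interpolation=cv2.INTER_CUBIC))
E
```

```text
(no output)
```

View pics/st5.png

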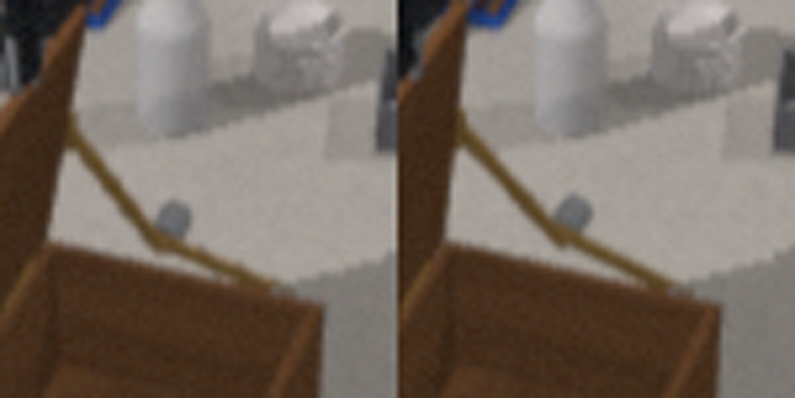

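Emit:
play_rows --plan '[{"x": 0.002, "y": -0.001, "z": 0, "wx": 0, "wy": 0, "wz": 0, "grip": -1}, {"x": 0.004, "y": -0.001, "z": 0.0005, "wx": 0, "wy": 0, "wz": 0, "grip": -1}, {"x": 0.004, "y": -0.001, "z": 0.0005, "wx": 0, "wy": 0, "wz": 0, "grip": -1}]'

```text
time: 7.55
ee_pos: [0.663, 0.0747, 0.3424]
eef_rot: [[0.027, 1.0, 0.0], [1.0, -0.027, 0.001], [0.001, 0.0, -1.0]]
contact_force: [-0.6, -2.5, 1.4]
gripper_width: 0.0108
grip_force: 31.5
```

Emit:
play_rows --plan '[{"x": 0.001, "y": 0, "z": 0, "wx": 0, "wy": 0, "wz": 0, "grip": -1}, {"x": 0.002, "y": 0, "z": 0, "wx": 0, "wy": 0, "wz": 0, "grip": -1}, {"x": 0.002, "y": 0, "z": 0, "wx": 0, "wy": 0, "wz": 0, "grip": -1}]'

```text
time: 7.85
ee_pos: [0.6649, 0.0747, 0.3425]
eef_rot: [[0.027, 1.0, 0.0], [1.0, -0.027, 0.001], [0.001, 0.0, -1.0]]
contact_force: [-1.2, -2.0, 2.8]
gripper_width: 0.0106
grip_force: 31.7
```

Emit:
play_rows --plan '[{"x": 0.001, "y": 0, "z": 0, "wx": 0, "wy": 0, "wz": 0, "grip": -1}, {"x": 0.002, "y": 0, "z": 0, "wx": 0, "wy": 0, "wz": 0, "grip": -1}, {"x": 0.002, "y": 0, "z": 0, "wx": 0, "wy": 0, "wz": 0, "grip": -1}]'

```text
time: 8.15
ee_pos: [0.6671, 0.0746, 0.3426]
eef_rot: [[0.027, 1.0, 0.001], [1.0, -0.027, 0.001], [0.001, 0.001, -1.0]]
contact_force: [-1.4, 0.2, 2.7]
gripper_width: 0.0104
grip_force: 31.9
```

Emit:
play_rows --plan '[{"x": 0.001, "y": 0, "z": 0, "wx": 0, "wy": 0, "wz": 0, "grip": -1}, {"x": 0.002, "y": 0, "z": 0, "wx": 0, "wy": 0, "wz": 0, "grip": -1}, {"x": 0.002, "y": 0, "z": 0, "wx": 0, "wy": 0, "wz": 0, "grip": -1}]'

```text
time: 8.45
ee_pos: [0.6691, 0.0746, 0.3427]
eef_rot: [[0.027, 1.0, 0.001], [1.0, -0.027, 0.001], [0.001, 0.001, -1.0]]
contact_force: [-0.5, -0.7, 6.4]
gripper_width: 0.0107
grip_force: 32.0
```

Emit:
play_rows --plan '[{"x": 0.001, "y": 0, "z": 0, "wx": 0, "wy": 0, "wz": 0, "grip": -1}, {"x": 0.002, "y": 0, "z": 0, "wx": 0, "wy": 0, "wz": 0, "grip": -1}, {"x": 0.002, "y": 0, "z": 0, "wx": 0, "wy": 0, "wz": 0, "grip": -1}]'

```text
time: 8.75
ee_pos: [0.671, 0.0746, 0.3428]
eef_rot: [[0.027, 1.0, 0.001], [1.0, -0.027, 0.001], [0.001, 0.001, -1.0]]
contact_force: [-0.8, 0.1, 5.8]
gripper_width: 0.0106
grip_force: 32.1
```

```bash
python3 - <<'E'
from h import *
import cv2
im=cams.read_camera('side')[:,:,::-1];cv2.imwrite('pics/side6.png',im)
b=im[125:200,280:355]
cv2.imwrite('pics/st6.png',cv2.resize(b,None,fx=6,fy=6,interpolation=cv2.INTER_CUBIC))
E
```

```text
(no output)
```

View pics/st6.png

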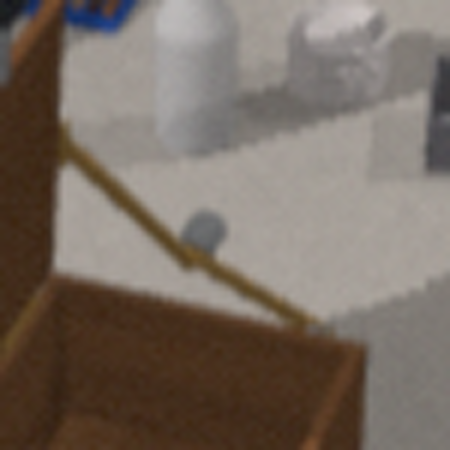

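Emit:
play_rows --plan '[{"x": 0.001, "y": 0, "z": 0.001, "wx": 0, "wy": 0, "wz": 0, "grip": -1}, {"x": 0.002, "y": 0, "z": 0.001, "wx": 0, "wy": 0, "wz": 0, "grip": -1}, {"x": 0.002, "y": 0, "z": 0.001, "wx": 0, "wy": 0, "wz": 0, "grip": -1}]'

```text
time: 9.1
ee_pos: [0.6727, 0.0745, 0.343]
eef_rot: [[0.027, 1.0, -0.001], [1.0, -0.027, 0.001], [0.001, -0.001, -1.0]]
contact_force: [-1.4, 1.7, 2.0]
gripper_width: 0.0107
grip_force: 31.7
```

Emit:
play_rows --plan '[{"x": 0.001, "y": 0, "z": 0, "wx": 0, "wy": 0, "wz": 0, "grip": -1}, {"x": 0.002, "y": 0, "z": 0, "wx": 0, "wy": 0, "wz": 0, "grip": -1}, {"x": 0.002, "y": 0, "z": 0, "wx": 0, "wy": 0, "wz": 0, "grip": -1}]'

```text
time: 9.4
ee_pos: [0.675, 0.0745, 0.3433]
eef_rot: [[0.027, 1.0, 0.0], [1.0, -0.027, 0.001], [0.001, 0.0, -1.0]]
contact_force: [0.3, 1.2, 1.4]
gripper_width: 0.0106
grip_force: 31.6
```

```bash
cat > kn.py <<'E'
from h import *
import cv2,sys
T=cv2.imread('pics/side6.png')[158:169,309:320]
def kn(im):
    r=cv2.matchTemplate(im[135:190,292:345],T,cv2.TM_CCOEFF_NORMED);_,v,_,l=cv2.minMaxLoc(r);return round(v,2),l[0]+292+5.5,l[1]+135+5.5
if __name__=='__main__':
    im=cams.read_camera('side')[:,:,::-1].copy();cv2.imwrite(f'pics/side{sys.argv[1]}.png',im)
    for n in ['3','4','5','6',sys.argv[1]]: print(n,kn(cv2.imread(f'pics/side{n}.png')))
E
python3 kn.py 7
```

```text
3 (0.95, 313.5, 166.5)
4 (0.97, 313.5, 166.5)
5 (0.97, 313.5, 164.5)
6 (1.0, 314.5, 163.5)
7 (0.97, 315.5, 162.5)
```

Emit:
play_rows --plan '[{"x": 0.001, "y": 0, "z": 0, "wx": 0, "wy": 0, "wz": 0, "grip": -1}, {"x": 0.002, "y": 0, "z": 0, "wx": 0, "wy": 0, "wz": 0, "grip": -1}, {"x": 0.002, "y": 0, "z": 0, "wx": 0, "wy": 0, "wz": 0, "grip": -1}]'

```text
time: 9.75
ee_pos: [0.6769, 0.0745, 0.3433]
eef_rot: [[0.027, 1.0, 0.0], [1.0, -0.027, 0.0], [0.0, 0.0, -1.0]]
contact_force: [-0.8, 2.9, 1.6]
gripper_width: 0.0104
grip_force: 31.6
```

```bash
python3 kn.py 8|tail -1
```

```text
8 (0.98, 315.5, 161.5)
```

Emit:
play_rows --plan '[{"x": 0.001, "y": 0, "z": 0, "wx": 0, "wy": 0, "wz": 0, "grip": -1}, {"x": 0.002, "y": 0, "z": 0, "wx": 0, "wy": 0, "wz": 0, "grip": -1}, {"x": 0.002, "y": 0, "z": 0, "wx": 0, "wy": 0, "wz": 0, "grip": -1}]'

```text
time: 10.1
ee_pos: [0.678, 0.0745, 0.3433]
eef_rot: [[0.027, 1.0, -0.002], [1.0, -0.027, -0.0], [-0.0, -0.002, -1.0]]
contact_force: [-4.4, 2.2, 3.2]
gripper_width: 0.0109
grip_force: 31.8
```

```bash
python3 kn.py 9|tail -1
```

```text
9 (0.97, 316.5, 160.5)
```

```bash
python3 - <<'E'
import cv2
L=[cv2.imread(f'pics/side{n}.png')[138:188,286:336] for n in (8,9)]
cv2.imwrite('pics/st9.png',cv2.resize(cv2.hconcat(L),None,fx=8,fy=8,interpolation=cv2.INTER_CUBIC))
E
```

```text
(no output)
```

View pics/st9.png

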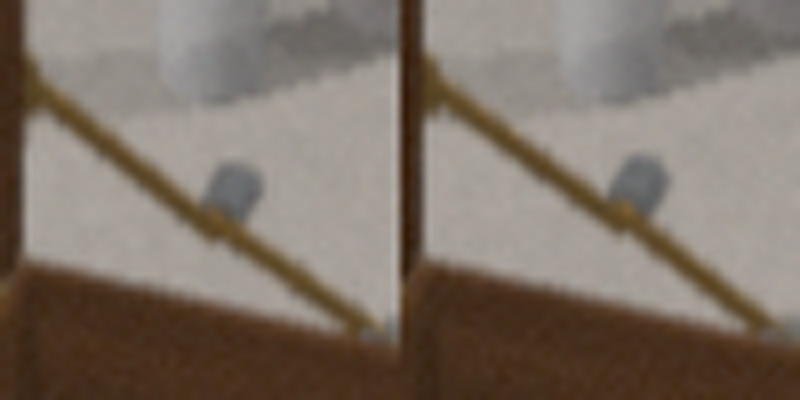

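Emit:
play_rows --plan '[{"x": 0, "y": 0, "z": 0, "wx": 0, "wy": 0, "wz": 0, "grip": -1}, {"x": -0.002, "y": 0, "z": 0, "wx": 0, "wy": 0, "wz": 0, "grip": -1}, {"x": -0.004, "y": 0, "z": 0, "wx": 0, "wy": 0, "wz": 0, "grip": -1}, {"x": -0.004, "y": 0, "z": 0, "wx": 0, "wy": 0, "wz": 0, "grip": -1}]'

```text
time: 10.55
ee_pos: [0.6758, 0.0745, 0.3433]
eef_rot: [[0.027, 1.0, 0.003], [1.0, -0.027, 0.001], [0.001, 0.003, -1.0]]
contact_force: [4.0, 4.9, -0.7]
gripper_width: 0.0107
grip_force: 31.4
```

```bash
python3 kn.py 10|tail -1
```

```text
10 (0.97, 317.5, 160.5)
```

The links are now past straight. Pulling back met 4 N and the knuckle at (317,160) did not move, so the stay is locked. I'm releasing the bar and going to the jar.

Emit:
play_rows --plan '[{"x": 0.001, "y": 0, "z": 0, "wx": 0, "wy": 0, "wz": 0, "grip": -0.3}, {"x": 0.001, "y": 0, "z": 0, "wx": 0, "wy": 0, "wz": 0, "grip": -0.3}, {"x": 0.001, "y": 0, "z": 0, "wx": 0, "wy": 0, "wz": 0, "grip": -0.3}, {"x": 0.001, "y": 0, "z": 0.025, "wx": 0, "wy": 0, "wz": 0, "grip": -0.3}, {"x": 0.001, "y": 0, "z": 0.055, "wx": 0, "wy": 0, "wz": 0, "grip": -0.3}, {"x": -0.025, "y": 0.01, "z": 0.08, "wx": 0, "wy": 0, "wz": 0, "grip": 0.5}, {"x": -0.06, "y": 0.04, "z": 0.08, "wx": 0, "wy": 0, "wz": 0, "grip": 1}, {"x": -0.09, "y": 0.08, "z": 0.08, "wx": 0, "wy": 0, "wz": 0, "grip": 1}]'

```text
time: 11.4
ee_pos: [0.5845, 0.1525, 0.4242]
eef_rot: [[0.032, 0.999, 0.002], [0.999, -0.032, -0.001], [-0.001, 0.002, -1.0]]
contact_force: [0.5, -0.1, -0.4]
gripper_width: 0.0724
grip_force: 0.0
```

```bash
python3 kn.py 11|tail -1; python3 - <<'E'
from h import *
print([(round(d['score'],2),d['rect'],ray('side',((d['rect'][0]+d['rect'][2])/2,d['rect'][1]+7),.08)) for d in cams.look_for('side','jar')])
E
```

```text
11 (0.96, 316.5, 160.5)
[(0.91, [285.5, 368.7, 307.3, 398.0], array([0.4013604 , 0.60145162, 0.08      ])), (0.87, [282.5, 288.0, 291.9, 315.9], array([0.50648591, 0.40351071, 0.08      ])), (0.65, [259.3, 327.7, 280.1, 360.5], array([0.50308201, 0.52637596, 0.08      ])), (0.24, [306.7, 122.0, 318.6, 154.7], array([ 0.71012646, -0.35541042,  0.08      ])), (0.24, [213.0, 294.5, 240.6, 320.7], array([0.65082204, 0.47561995, 0.08      ]))]
```

Emit:
play_rows --plan '[{"x": -0.02, "y": 0.04, "z": 0, "wx": 0, "wy": 0, "wz": 0, "grip": 1}, {"x": -0.04, "y": 0.08, "z": 0, "wx": 0, "wy": 0, "wz": 0, "grip": 1}, {"x": -0.06, "y": 0.12, "z": -0.015, "wx": 0, "wy": 0, "wz": 0, "grip": 1}, {"x": -0.076, "y": 0.16, "z": -0.035, "wx": 0, "wy": 0, "wz": 0, "grip": 1}, {"x": -0.076, "y": 0.2, "z": -0.06, "wx": 0, "wy": 0, "wz": 0, "grip": 1}, {"x": -0.076, "y": 0.23, "z": -0.1, "wx": 0, "wy": 0, "wz": 0, "grip": 1}, {"x": -0.076, "y": 0.248, "z": -0.145, "wx": 0, "wy": 0, "wz": 0, "grip": 1}, {"x": -0.076, "y": 0.248, "z": -0.19, "wx": 0, "wy": 0, "wz": 0, "grip": 1}]'

```text
time: 12.3
ee_pos: [0.5076, 0.4052, 0.2317]
eef_rot: [[0.023, 1.0, 0.0], [1.0, -0.023, 0.002], [0.002, -0.0, -1.0]]
contact_force: [0.6, -0.0, -0.9]
gripper_width: 0.0851
grip_force: 0.0
```

Emit:
play_rows --plan '[{"x": 0.001, "y": -0.003, "z": -0.045, "wx": 0, "wy": 0, "wz": 0, "grip": 1}, {"x": 0.001, "y": -0.003, "z": -0.09, "wx": 0, "wy": 0, "wz": 0, "grip": 1}, {"x": 0.001, "y": -0.003, "z": -0.125, "wx": 0, "wy": 0, "wz": 0, "grip": 1}, {"x": 0.001, "y": -0.003, "z": -0.155, "wx": 0, "wy": 0, "wz": 0, "grip": 1}, {"x": 0.001, "y": -0.003, "z": -0.185, "wx": 0, "wy": 0, "wz": 0, "grip": 1}, {"x": 0.001, "y": -0.003, "z": -0.185, "wx": 0, "wy": 0, "wz": 0, "grip": -1}, {"x": 0.001, "y": -0.003, "z": -0.185, "wx": 0, "wy": 0, "wz": 0, "grip": -1}, {"x": 0.001, "y": -0.003, "z": -0.185, "wx": 0, "wy": 0, "wz": 0, "grip": -1}]' --force 30

```text
time: 13.1
ee_pos: [0.5107, 0.4001, 0.0504]
eef_rot: [[0.027, 1.0, 0.002], [1.0, -0.027, 0.002], [0.002, 0.002, -1.0]]
contact_force: [0.0, -1.7, 0.9]
gripper_width: 0.0459
grip_force: 31.0
```

Emit:
play_rows --plan '[{"x": 0, "y": 0, "z": 0, "wx": 0, "wy": 0, "wz": 0, "grip": -1}, {"x": 0, "y": 0, "z": 0, "wx": 0, "wy": 0, "wz": 0, "grip": -1}]'

```text
time: 13.3
ee_pos: [0.5108, 0.4001, 0.0503]
eef_rot: [[0.027, 1.0, 0.003], [1.0, -0.027, 0.002], [0.002, 0.003, -1.0]]
contact_force: [-0.9, -0.6, 6.8]
gripper_width: 0.0461
grip_force: 31.6
```

Emit:
play_rows --plan '[{"x": 0, "y": 0, "z": 0.03, "wx": 0, "wy": 0, "wz": 0, "grip": -1}, {"x": 0, "y": 0, "z": 0.07, "wx": 0, "wy": 0, "wz": 0, "grip": -1}, {"x": 0, "y": 0, "z": 0.11, "wx": 0, "wy": 0, "wz": 0, "grip": -1}, {"x": 0, "y": -0.03, "z": 0.15, "wx": 0, "wy": 0, "wz": 0, "grip": -1}, {"x": 0.01, "y": -0.07, "z": 0.165, "wx": 0, "wy": 0, "wz": 0, "grip": -1}, {"x": 0.02, "y": -0.11, "z": 0.165, "wx": 0, "wy": 0, "wz": 0, "grip": -1}, {"x": 0.03, "y": -0.15, "z": 0.165, "wx": 0, "wy": 0, "wz": 0, "grip": -1}, {"x": 0.04, "y": -0.19, "z": 0.165, "wx": 0, "wy": 0, "wz": 0, "grip": -1}]'

```text
time: 14.1
ee_pos: [0.5499, 0.2072, 0.2139]
eef_rot: [[0.027, 1.0, 0.001], [1.0, -0.027, -0.0], [-0.0, 0.001, -1.0]]
contact_force: [0.4, -0.4, -1.6]
gripper_width: 0.0461
grip_force: 31.7
```

Emit:
play_rows --plan '[{"x": 0.01, "y": -0.04, "z": 0, "wx": 0, "wy": 0, "wz": 0, "grip": -1}, {"x": 0.02, "y": -0.08, "z": 0, "wx": 0, "wy": 0, "wz": 0, "grip": -1}, {"x": 0.03, "y": -0.12, "z": 0, "wx": 0, "wy": 0, "wz": 0, "grip": -1}, {"x": 0.03, "y": -0.15, "z": 0, "wx": 0, "wy": 0, "wz": 0, "grip": -1}, {"x": 0.03, "y": -0.16, "z": 0, "wx": 0, "wy": 0, "wz": 0, "grip": -1}, {"x": 0.03, "y": -0.16, "z": 0, "wx": 0, "wy": 0, "wz": 0, "grip": -1}]'

```text
time: 14.7
ee_pos: [0.5796, 0.047, 0.2134]
eef_rot: [[0.03, 1.0, -0.0], [1.0, -0.03, -0.001], [-0.001, -0.0, -1.0]]
contact_force: [0.2, -0.1, -0.8]
gripper_width: 0.0463
grip_force: 31.7
```

```bash
python3 kn.py 12|tail -1; python3 - <<'E'
import cv2
from h import *
im=cams.read_camera('top')[:,:,::-1].copy();cv2.imwrite('pics/top12.png',im)
a=cv2.imread('pics/side12.png')[90:260,240:400];b=im[120:260,260:400];b=cv2.resize(b,(170,170))
cv2.imwrite('pics/st12.png',cv2.resize(cv2.hconcat([a,b]),None,fx=2.4,fy=2.4,interpolation=cv2.INTER_CUBIC))
E
```

```text
12 (0.81, 339.5, 180.5)
```

View pics/st12.png

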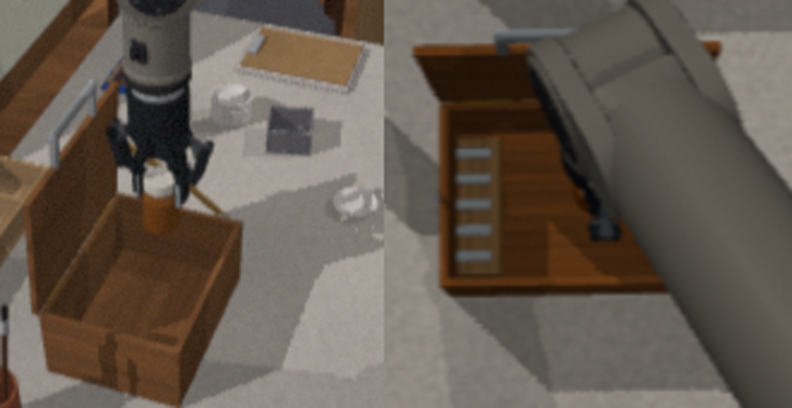

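The jar hangs upright in the gripper over the chest, the lid stands open and the rack is on the left side. I'm lowering it to the floor.

Emit:
play_rows --plan '[{"x": 0, "y": 0, "z": -0.04, "wx": 0, "wy": 0, "wz": 0, "grip": -1}, {"x": 0, "y": 0, "z": -0.08, "wx": 0, "wy": 0, "wz": 0, "grip": -1}, {"x": 0, "y": 0, "z": -0.115, "wx": 0, "wy": 0, "wz": 0, "grip": -1}, {"x": 0, "y": 0, "z": -0.14, "wx": 0, "wy": 0, "wz": 0, "grip": -1}, {"x": 0, "y": 0, "z": -0.15, "wx": 0, "wy": 0, "wz": 0, "grip": -1}, {"x": 0, "y": 0, "z": -0.154, "wx": 0, "wy": 0, "wz": 0, "grip": -1}, {"x": 0, "y": 0, "z": -0.154, "wx": 0, "wy": 0, "wz": 0, "grip": -1}]'

```text
time: 15.5
ee_pos: [0.5802, 0.0504, 0.06]
eef_rot: [[0.026, 1.0, 0.001], [1.0, -0.026, 0.001], [0.001, 0.001, -1.0]]
contact_force: [0.9, -0.5, -1.0]
gripper_width: 0.0459
grip_force: 31.7
```

Emit:
play_rows --plan '[{"x": 0, "y": 0, "z": -0.001, "wx": 0, "wy": 0, "wz": 0, "grip": -1}, {"x": 0, "y": 0, "z": -0.002, "wx": 0, "wy": 0, "wz": 0, "grip": -1}, {"x": 0, "y": 0, "z": -0.003, "wx": 0, "wy": 0, "wz": 0, "grip": -1}, {"x": 0, "y": 0, "z": -0.003, "wx": 0, "wy": 0, "wz": 0, "grip": -1}]'

```text
time: 15.9
ee_pos: [0.5807, 0.0493, 0.0583]
eef_rot: [[0.027, 1.0, 0.002], [1.0, -0.027, -0.0], [-0.0, 0.002, -1.0]]
contact_force: [-3.3, -1.7, 9.5]
gripper_width: 0.0462
grip_force: 32.7
```

Floor contact reads 9.5 N. I'm releasing and rising.

Emit:
play_rows --plan '[{"x": 0, "y": 0, "z": 0.001, "wx": 0, "wy": 0, "wz": 0, "grip": 0.6}, {"x": 0, "y": 0, "z": 0.001, "wx": 0, "wy": 0, "wz": 0, "grip": 0.6}, {"x": 0, "y": 0, "z": 0.001, "wx": 0, "wy": 0, "wz": 0, "grip": 0.6}, {"x": 0, "y": 0, "z": 0.001, "wx": 0, "wy": 0, "wz": 0, "grip": 0.6}, {"x": 0, "y": 0, "z": 0.03, "wx": 0, "wy": 0, "wz": 0, "grip": 0.6}, {"x": 0, "y": 0, "z": 0.07, "wx": 0, "wy": 0, "wz": 0, "grip": 0.6}, {"x": 0, "y": 0, "z": 0.11, "wx": 0, "wy": 0, "wz": 0, "grip": 0.6}, {"x": 0, "y": 0, "z": 0.15, "wx": 0, "wy": 0, "wz": 0, "grip": 0.6}]'

```text
time: 16.7
ee_pos: [0.5794, 0.0492, 0.2076]
eef_rot: [[0.027, 1.0, -0.001], [1.0, -0.027, 0.0], [0.0, -0.001, -1.0]]
contact_force: [0.6, -0.5, 0.1]
gripper_width: 0.0683
grip_force: 0.0
```

```bash
python3 kn.py 13|tail -1; python3 - <<'E'
import cv2
from h import *
print(bot.sense()['ee_pos'])
print([(round(d['score'],2),[round(v) for v in d['rect']]) for d in cams.look_for('side','jar')])
for p in [(.5807,.0493,.088),(.5807,.0493,.008)]: print(proj('side',p))
# predicted knuckle, stay plane
A=np.array([.5216,-.066,.098])
for e in (25,30,35,40,45): print(e,proj('side',A+.087*np.array([np.cos(np.radians(e)),0,np.sin(np.radians(e))])))
print('anchor',proj('side',A))
E
```

```text
13 (0.84, 327.5, 151.5)
[0.58300466 0.05034317 0.21464876]
[(0.73, [304, 195, 314, 224]), (0.71, [287, 371, 307, 396]), (0.66, [258, 329, 281, 361]), (0.64, [251, 124, 340, 259])]
[307.4130003 200.9093726]
[307.88792573 217.7315783 ]
25 [313.58464328 167.556838  ]
30 [314.53495091 166.23743445]
35 [315.65282356 165.01993245]
40 [316.93132856 163.91512678]
45 [318.36203156 162.93310924]
anchor [335.32118851 180.7648201 ]
```

Emit:
play_rows --plan '[{"x": 0, "y": 0.01, "z": 0.045, "wx": 0, "wy": 0, "wz": 0, "grip": 0}, {"x": -0.01, "y": 0.05, "z": 0.06, "wx": 0, "wy": 0, "wz": 0, "grip": -1}, {"x": -0.03, "y": 0.09, "z": 0.07, "wx": 0, "wy": 0, "wz": 0, "grip": -1}, {"x": -0.05, "y": 0.13, "z": 0.07, "wx": 0, "wy": 0, "wz": 0, "grip": -1}, {"x": -0.06, "y": 0.17, "z": 0.07, "wx": 0, "wy": 0, "wz": 0, "grip": -1}, {"x": -0.06, "y": 0.2, "z": 0.07, "wx": 0, "wy": 0, "wz": 0, "grip": -1}]'

```text
time: 17.4
ee_pos: [0.5176, 0.2519, 0.2762]
eef_rot: [[0.024, 1.0, -0.0], [1.0, -0.024, 0.0], [0.0, -0.0, -1.0]]
contact_force: [-0.0, -0.2, 0.2]
gripper_width: -0.0001
grip_force: 0.0
```

```bash
python3 kn.py 14|tail -1; python3 - <<'E'
import cv2
from h import *
im=cams.read_camera('top')[:,:,::-1].copy();cv2.imwrite('pics/top14.png',im)
for c in('top','side'):
  for t in('knuckle','jar','stay'): print(c,t,[(round(d['score'],2),[round(v,1) for v in d['rect']]) for d in cams.look_for(c,t)])
a=cv2.imread('pics/side14.png')[130:230,270:370];b=im[150:250,310:410]
cv2.imwrite('pics/st14.png',cv2.resize(cv2.hconcat([a,b]),None,fx=4,fy=4,interpolation=cv2.INTER_CUBIC))
E
```

```text
14 (0.81, 339.5, 180.5)
top knuckle []
top jar [(0.83, [138.4, 244.6, 161.6, 261.3]), (0.79, [163.3, 213.2, 185.9, 233.7]), (0.78, [323.7, 183.2, 337.9, 199.2])]
top stay [(0.66, [370.7, 175.5, 384.3, 186.8]), (0.64, [422.8, 247.6, 441.7, 269.9]), (0.59, [461.8, 163.3, 492.3, 187.1])]
side knuckle []
side jar [(0.79, [259.4, 325.3, 282.4, 361.1]), (0.65, [284.0, 370.6, 305.1, 397.0]), (0.48, [303.3, 199.5, 312.8, 221.6])]
side stay [(0.51, [316.4, 156.7, 331.9, 179.7])]
```

View pics/st14.png

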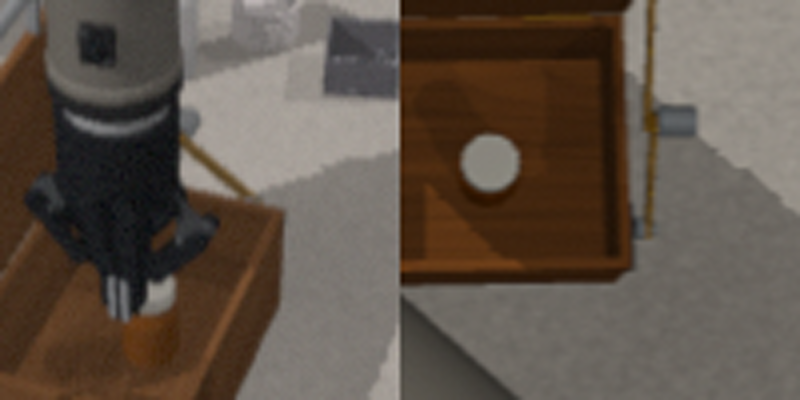

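```bash
python3 - <<'E'
from h import *
np.set_printoptions(precision=4,suppress=True)
def tri(a,b):
    r=[]
    for c,p in(('top',a),('side',b)):
        P=ray(c,p,0);Q=ray(c,p,.3);r.append((P,(Q-P)/np.linalg.norm(Q-P)))
    A=sum(np.eye(3)-np.outer(d,d) for _,d in r);v=sum((np.eye(3)-np.outer(d,d))@p for p,d in r)
    X=np.linalg.solve(A,v);return X,proj('top',X)-a,proj('side',X)-b
print('knob',tri((379,180.2),(316.2,161)))
print('anchor',tri((372,207.5),(332.5,179.5)))
for z in(.13,.14,.15,.16):print(ray('top',(379,180.2),z))
E
```

```text
knob (array([ 0.5956, -0.0797,  0.1541]), array([-0.0131, -0.055 ]), array([0.0464, 0.0095]))
anchor (array([ 0.5274, -0.0631,  0.1038]), array([-0.2741, -1.111 ]), array([0.9755, 0.1507]))
[ 0.6004 -0.0837  0.13  ]
[ 0.5983 -0.0821  0.14  ]
[ 0.5963 -0.0804  0.15  ]
[ 0.5943 -0.0788  0.16  ]
```

The jar stands upright at top pixel (331,191). The knob is at top pixel (379,180), which puts it at about (0.596, -0.080, 0.154). I'm moving closed, tilted fingers over it.

Emit:
play_rows --plan '[{"x": 0.003, "y": -0.042, "z": 0, "wx": 0, "wy": -5, "wz": 0, "grip": -1}, {"x": 0.006, "y": -0.084, "z": 0, "wx": 0, "wy": -10, "wz": 0, "grip": -1}, {"x": 0.01, "y": -0.126, "z": 0, "wx": 0, "wy": -15, "wz": 0, "grip": -1}, {"x": 0.013, "y": -0.168, "z": 0, "wx": 0, "wy": -20, "wz": 0, "grip": -1}, {"x": 0.016, "y": -0.21, "z": 0, "wx": 0, "wy": -25, "wz": 0, "grip": -1}, {"x": 0.02, "y": -0.252, "z": 0, "wx": 0, "wy": -25, "wz": 0, "grip": -1}, {"x": 0.022, "y": -0.294, "z": -0.01, "wx": 0, "wy": -25, "wz": 0, "grip": -1}, {"x": 0.022, "y": -0.336, "z": -0.026, "wx": 0, "wy": -25, "wz": 0, "grip": -1}]'

```text
time: 18.6
ee_pos: [0.5421, -0.09, 0.2517]
eef_rot: [[0.027, 0.904, 0.426], [1.0, -0.028, -0.003], [0.01, 0.426, -0.905]]
contact_force: [1.7, -0.1, 0.2]
gripper_width: 0.0001
grip_force: 0.0
```

Emit:
play_rows --plan '[{"x": 0.016, "y": 0, "z": -0.025, "wx": 0, "wy": 0, "wz": 0, "grip": -1}, {"x": 0.032, "y": 0, "z": -0.05, "wx": 0, "wy": 0, "wz": 0, "grip": -1}, {"x": 0.032, "y": 0, "z": -0.05, "wx": 0, "wy": 0, "wz": 0, "grip": -1}]'

```text
time: 18.9
ee_pos: [0.5728, -0.0882, 0.1971]
eef_rot: [[0.027, 0.908, 0.418], [1.0, -0.03, 0.0], [0.013, 0.418, -0.908]]
contact_force: [-0.2, 0.5, -0.1]
gripper_width: 0.0002
grip_force: 0.0
```

```bash
python3 kn.py 15|tail -1
```

```text
15 (0.96, 316.5, 160.5)
```

Emit:
play_rows --plan '[{"x": 0.004, "y": 0.004, "z": -0.008, "wx": 0, "wy": 0, "wz": 0, "grip": -1}, {"x": 0.007, "y": 0.004, "z": -0.016, "wx": 0, "wy": 0, "wz": 0, "grip": -1}, {"x": 0.009, "y": 0.004, "z": -0.019, "wx": 0, "wy": 0, "wz": 0, "grip": -1}, {"x": 0.01, "y": 0.004, "z": -0.022, "wx": 0, "wy": 0, "wz": 0, "grip": -1}, {"x": 0.01, "y": 0.004, "z": -0.022, "wx": 0, "wy": 0, "wz": 0, "grip": -1}]'

```text
time: 19.45
ee_pos: [0.5836, -0.083, 0.1784]
eef_rot: [[0.025, 0.906, 0.423], [1.0, -0.027, -0.0], [0.011, 0.422, -0.906]]
contact_force: [-0.0, 0.3, -0.3]
gripper_width: 0.0001
grip_force: 0.0
```

Emit:
play_rows --plan '[{"x": 0.001, "y": 0, "z": -0.002, "wx": 0, "wy": 0, "wz": 0, "grip": -1}, {"x": 0.002, "y": 0, "z": -0.004, "wx": 0, "wy": 0, "wz": 0, "grip": -1}, {"x": 0.003, "y": 0, "z": -0.006, "wx": 0, "wy": 0, "wz": 0, "grip": -1}, {"x": 0.003, "y": 0, "z": -0.006, "wx": 0, "wy": 0, "wz": 0, "grip": -1}]'

```text
time: 19.85
ee_pos: [0.5867, -0.0828, 0.172]
eef_rot: [[0.025, 0.906, 0.422], [1.0, -0.027, 0.0], [0.012, 0.422, -0.906]]
contact_force: [0.4, 0.6, -0.2]
gripper_width: -0.0001
grip_force: 0.0
```

Emit:
play_rows --plan '[{"x": 0.001, "y": 0, "z": -0.002, "wx": 0, "wy": 0, "wz": 0, "grip": -1}, {"x": 0.002, "y": 0, "z": -0.004, "wx": 0, "wy": 0, "wz": 0, "grip": -1}, {"x": 0.002, "y": 0, "z": -0.004, "wx": 0, "wy": 0, "wz": 0, "grip": -1}]'

```text
time: 20.15
ee_pos: [0.5892, -0.0828, 0.1684]
eef_rot: [[0.024, 0.906, 0.423], [1.0, -0.027, 0.0], [0.012, 0.423, -0.906]]
contact_force: [0.3, 0.9, -0.0]
gripper_width: 0.0001
grip_force: 0.2
```

Emit:
play_rows --plan '[{"x": 0.001, "y": 0, "z": -0.002, "wx": 0, "wy": 0, "wz": 0, "grip": -1}, {"x": 0.002, "y": 0, "z": -0.004, "wx": 0, "wy": 0, "wz": 0, "grip": -1}, {"x": 0.002, "y": 0, "z": -0.004, "wx": 0, "wy": 0, "wz": 0, "grip": -1}]'

```text
time: 20.45
ee_pos: [0.5912, -0.0829, 0.1644]
eef_rot: [[0.024, 0.906, 0.423], [1.0, -0.027, 0.0], [0.012, 0.423, -0.906]]
contact_force: [-0.3, -0.8, 2.5]
gripper_width: -0.0002
grip_force: 0.9
```

```bash
python3 kn.py 16|tail -1
```

```text
16 (0.81, 339.5, 180.5)
```

Emit:
play_rows --plan '[{"x": 0.001, "y": 0, "z": -0.002, "wx": 0, "wy": 0, "wz": 0, "grip": -1}, {"x": 0.002, "y": 0, "z": -0.004, "wx": 0, "wy": 0, "wz": 0, "grip": -1}, {"x": 0.002, "y": 0, "z": -0.004, "wx": 0, "wy": 0, "wz": 0, "grip": -1}]'

```text
time: 20.8
ee_pos: [0.5928, -0.0828, 0.1601]
eef_rot: [[0.024, 0.906, 0.422], [1.0, -0.027, 0.0], [0.012, 0.422, -0.906]]
contact_force: [0.4, 0.8, 1.8]
gripper_width: 0.0001
grip_force: 0.8
```

Emit:
play_rows --plan '[{"x": 0.001, "y": 0, "z": -0.002, "wx": 0, "wy": 0, "wz": 0, "grip": -1}, {"x": 0.002, "y": 0, "z": -0.004, "wx": 0, "wy": 0, "wz": 0, "grip": -1}, {"x": 0.002, "y": 0, "z": -0.004, "wx": 0, "wy": 0, "wz": 0, "grip": -1}]'

```text
time: 21.1
ee_pos: [0.5947, -0.0829, 0.156]
eef_rot: [[0.025, 0.906, 0.422], [1.0, -0.027, 0.0], [0.011, 0.422, -0.907]]
contact_force: [-0.1, 0.6, 2.1]
gripper_width: -0.0
grip_force: 0.7
```

Emit:
play_rows --plan '[{"x": 0.001, "y": 0, "z": -0.003, "wx": 0, "wy": 0, "wz": 0, "grip": -1}, {"x": 0.0025, "y": 0, "z": -0.006, "wx": 0, "wy": 0, "wz": 0, "grip": -1}, {"x": 0.0035, "y": 0, "z": -0.009, "wx": 0, "wy": 0, "wz": 0, "grip": -1}, {"x": 0.0045, "y": 0, "z": -0.012, "wx": 0, "wy": 0, "wz": 0, "grip": -1}, {"x": 0.0045, "y": 0, "z": -0.012, "wx": 0, "wy": 0, "wz": 0, "grip": -1}]'

```text
time: 21.6
ee_pos: [0.5987, -0.0828, 0.1434]
eef_rot: [[0.025, 0.907, 0.421], [1.0, -0.027, 0.0], [0.011, 0.421, -0.907]]
contact_force: [-0.5, 0.0, 0.4]
gripper_width: -0.0001
grip_force: 0.2
```

Emit:
play_rows --plan '[{"x": 0.001, "y": 0, "z": -0.003, "wx": 0, "wy": 0, "wz": 0, "grip": -1}, {"x": 0.002, "y": 0, "z": -0.006, "wx": 0, "wy": 0, "wz": 0, "grip": -1}, {"x": 0.003, "y": 0, "z": -0.009, "wx": 0, "wy": 0, "wz": 0, "grip": -1}, {"x": 0.0035, "y": 0, "z": -0.012, "wx": 0, "wy": 0, "wz": 0, "grip": -1}, {"x": 0.0035, "y": 0, "z": -0.012, "wx": 0, "wy": 0, "wz": 0, "grip": -1}]'

```text
time: 22.1
ee_pos: [0.6023, -0.0829, 0.1315]
eef_rot: [[0.025, 0.907, 0.421], [1.0, -0.027, 0.0], [0.011, 0.421, -0.907]]
contact_force: [-1.4, 0.1, -0.8]
gripper_width: -0.0001
grip_force: 0.0
```

```bash
python3 kn.py 17|tail -1; python3 - <<'E'
from h import *
for c in('side','top'):
  for t in ('lid','bar'): print(c,t,[(round(d['score'],2),[round(v,1) for v in d['rect']]) for d in cams.look_for(c,t)][:2])
E
```

```text
17 (0.81, 339.5, 181.5)
side lid [(0.72, [254.4, 129.0, 327.4, 221.4])]
side bar [(0.71, [255.1, 123.6, 328.1, 220.7])]
top lid [(0.68, [272.7, 130.4, 384.2, 185.9]), (0.41, [271.3, 125.5, 386.3, 223.7])]
top bar [(0.87, [271.4, 128.5, 383.1, 197.8])]
```

Emit:
play_rows --plan '[{"x": -0.015, "y": 0, "z": 0.03, "wx": 0, "wy": 0, "wz": 0, "grip": -1}, {"x": -0.035, "y": 0, "z": 0.065, "wx": 0, "wy": 0, "wz": 0, "grip": -1}, {"x": -0.06, "y": 0, "z": 0.105, "wx": 0, "wy": 0, "wz": 0, "grip": -1}, {"x": -0.08, "y": 0, "z": 0.14, "wx": 0, "wy": 0, "wz": 0, "grip": -1}, {"x": -0.08, "y": 0, "z": 0.14, "wx": 0, "wy": 0, "wz": 0, "grip": -1}]'

```text
time: 22.85
ee_pos: [0.5231, -0.0834, 0.2772]
eef_rot: [[0.026, 0.903, 0.429], [1.0, -0.027, -0.004], [0.008, 0.429, -0.903]]
contact_force: [0.9, -0.1, -0.3]
gripper_width: -0.0001
grip_force: 0.0
```

```bash
python3 kn.py 18; python3 - <<'E'
from h import *
import cv2
im=cams.read_camera('top')[:,:,::-1].copy();cv2.imwrite('pics/top18.png',im)
T=cv2.imread('pics/top14.png')[174:187,373:386]
r=cv2.matchTemplate(im[150:250,340:410],T,cv2.TM_CCOEFF_NORMED);_,v,_,l=cv2.minMaxLoc(r);print('topknob',v,l[0]+340+6,l[1]+150+6.2)
for c in('side','top'):
  for t in ('lid','bar','jar','stay'): print(c,t,[(round(d['score'],2),[round(v,1) for v in d['rect']]) for d in cams.look_for(c,t)][:3])
# bar prediction vs theta, middle & ends
for th in (1.0,1.1,1.2,1.3,1.4,1.5):
    X=.6866-.2345*np.cos(th+.01);Z=.1084+.2345*np.sin(th+.01)
    print(th,[proj(c,(X,.0755+s,Z)).round(1) for c in('side','top') for s in(-.06,.06)])
E
```

```text
3 (0.95, 313.5, 166.5)
4 (0.97, 313.5, 166.5)
5 (0.97, 313.5, 164.5)
6 (1.0, 314.5, 163.5)
18 (0.95, 313.5, 167.5)
topknob 0.946408212184906 377 178.2
side lid [(0.9, [253.2, 128.1, 330.6, 224.3]), (0.55, [212.0, 226.8, 250.3, 282.7])]
side bar [(0.58, [254.7, 125.7, 329.7, 219.2])]
side jar [(0.88, [300.8, 197.3, 312.5, 220.4]), (0.7, [262.5, 326.3, 280.3, 358.5]), (0.66, [286.4, 369.4, 305.5, 399.9])]
side stay [(0.63, [310.1, 164.1, 324.2, 178.4])]
top lid [(0.61, [270.2, 149.8, 378.9, 179.7])]
top bar [(0.91, [271.6, 151.8, 382.8, 201.4])]
top jar [(0.8, [138.0, 245.4, 160.0, 263.0]), (0.57, [165.0, 216.6, 186.3, 230.9]), (0.55, [323.8, 183.6, 339.0, 201.7])]
top stay []
1.0 [array([315.8, 141.8]), array([301.3, 166. ]), array([350.1, 181.8]), array([300.6, 182.8])]
1.1 [array([309.3, 137.3]), array([294.3, 161.3]), array([350.2, 172.5]), array([300.2, 173.6])]
1.2 [array([302.5, 133.3]), array([286.9, 157. ]), array([350.2, 162.8]), array([299.9, 163.9])]
1.3 [array([295.3, 129.8]), array([279.3, 153.3]), array([350.1, 152.9]), array([299.6, 154. ])]
1.4 [array([288.1, 126.9]), array([271.6, 150.2]), array([350., 143.]), array([299.4, 144. ])]
1.5 [array([280.8, 124.7]), array([263.8, 147.7]), array([349.7, 133.2]), array([299.2, 134.2])]
```

```bash
python3 - <<'E'
import cv2,numpy as np
for n in('18','14'):
    im=cv2.imread(f'pics/top{n}.png').astype(float)
    a=im[120:190,308:320].mean(1)
    b=im[120:190,330:342].mean(1)
    print(n);print(' '.join(f"{r}:{a[r-120].mean():.0f}/{a[r-120,2]-a[r-120,0]:.0f}|{b[r-120].mean():.0f}/{b[r-120,2]-b[r-120,0]:.0f}" for r in range(120,190)))
E
```

```text
18
120:84/8|95/9 121:84/9|90/9 122:83/9|86/9 123:83/9|87/9 124:84/8|86/9 125:84/9|86/9 126:83/9|86/9 127:83/9|86/9 128:83/9|85/9 129:84/9|84/8 130:83/9|83/9 131:84/8|85/9 132:91/9|110/11 133:116/12|117/12 134:118/12|117/12 135:118/12|117/12 136:117/12|117/12 137:117/12|117/12 138:116/12|119/12 139:116/12|118/12 140:117/12|116/12 141:117/12|116/12 142:117/12|117/12 143:116/12|117/12 144:117/12|116/12 145:118/12|117/12 146:118/12|118/12 147:116/11|117/12 148:115/12|116/12 149:117/11|105/6 150:116/-5|116/-5 151:120/-6|122/-7 152:113/-6|111/-7 153:86/-6|81/-5 154:67/-3|57/10 155:39/37|39/46 156:35/48|36/49 157:26/35|23/32 158:23/31|22/29 159:26/34|23/30 160:28/37|23/30 161:27/35|22/30 162:25/33|21/27 163:24/32|21/29 164:26/34|25/32 165:35/46|39/52 166:44/58|45/60 167:44/60|47/62 168:44/59|45/61 169:44/57|44/59 170:42/55|45/59 171:39/52|45/59 172:38/51|44/58 173:39/51|43/58 174:38/51|41/54 175:37/49|41/53 176:36/48|41/54 177:34/45|41/54 178:35/46|40/54 179:37/49|39/51 180:41/54|40/53 181:41/55|40/54 182:37/50|38/50 183:39/52|50/43 184:40/53|84/30 185:37/50|94/23 186:37/49|100/22 187:39/51
[... 453 characters left out ...]
34|25/34 147:26/35|26/34 148:26/35|26/35 149:27/36|26/36 150:26/36|26/35 151:27/36|26/35 152:27/36|26/36 153:28/35|28/35 154:46/39|47/51 155:45/57|46/60 156:44/57|45/59 157:32/42|29/38 158:27/35|28/36 159:28/36|29/38 160:29/38|29/38 161:28/36|28/36 162:26/34|26/34 163:26/33|25/34 164:27/35|28/37 165:36/47|42/55 166:46/61|48/63 167:47/62|48/65 168:46/62|48/63 169:45/60|46/61 170:44/57|46/61 171:41/54|47/61 172:39/52|46/61 173:41/54|45/60 174:40/53|43/56 175:39/52|42/55 176:38/50|43/56 177:36/47|43/56 178:36/47|42/55 179:39/51|40/54 180:43/56|42/54 181:43/57|42/56 182:39/52|40/52 183:41/54|52/44 184:42/55|88/31 185:39/52|98/24 186:39/51|103/23 187:41/53|110/21 188:41/54|114/19 189:42/54|114/18
```

The stay is broken and the lid rests at about 1.32 rad (bar in top rows 150–154). I'm regrasping the bar near (0.630, 0.0745, 0.336).

Emit:
play_rows --plan '[{"x": 0, "y": 0, "z": 0.045, "wx": 0, "wy": 6, "wz": 0, "grip": -0.3}, {"x": 0, "y": 0.01, "z": 0.09, "wx": 0, "wy": 13, "wz": 0, "grip": -0.3}, {"x": 0.015, "y": 0.03, "z": 0.125, "wx": 0, "wy": 20, "wz": 0, "grip": -0.3}, {"x": 0.035, "y": 0.06, "z": 0.143, "wx": 0, "wy": 25, "wz": 0, "grip": -0.3}, {"x": 0.06, "y": 0.1, "z": 0.143, "wx": 0, "wy": 25, "wz": 0, "grip": -0.3}, {"x": 0.085, "y": 0.13, "z": 0.143, "wx": 0, "wy": 25, "wz": 0, "grip": -0.3}, {"x": 0.107, "y": 0.158, "z": 0.143, "wx": 0, "wy": 25, "wz": 0, "grip": -0.3}, {"x": 0.107, "y": 0.158, "z": 0.143, "wx": 0, "wy": 25, "wz": 0, "grip": -0.3}]'

```text
time: 24.15
ee_pos: [0.631, 0.0807, 0.4134]
eef_rot: [[0.02, 1.0, -0.002], [1.0, -0.02, 0.004], [0.004, -0.002, -1.0]]
contact_force: [0.0, 0.1, 0.1]
gripper_width: 0.0296
grip_force: 0.0
```

Emit:
play_rows --plan '[{"x": -0.001, "y": -0.005, "z": -0.03, "wx": 0, "wy": 0, "wz": 0, "grip": -0.3}, {"x": -0.001, "y": -0.005, "z": -0.055, "wx": 0, "wy": 0, "wz": 0, "grip": -0.3}, {"x": -0.001, "y": -0.005, "z": -0.078, "wx": 0, "wy": 0, "wz": 0, "grip": -0.3}, {"x": -0.001, "y": -0.005, "z": -0.078, "wx": 0, "wy": 0, "wz": 0, "grip": -0.3}, {"x": -0.001, "y": -0.005, "z": -0.078, "wx": 0, "wy": 0, "wz": 0, "grip": -1}, {"x": -0.001, "y": -0.005, "z": -0.078, "wx": 0, "wy": 0, "wz": 0, "grip": -1}, {"x": -0.001, "y": -0.005, "z": -0.078, "wx": 0, "wy": 0, "wz": 0, "grip": -1}, {"x": -0.001, "y": -0.005, "z": -0.078, "wx": 0, "wy": 0, "wz": 0, "grip": -1}]' --force 30

```text
time: 24.95
ee_pos: [0.6292, 0.07, 0.3383]
eef_rot: [[0.027, 1.0, 0.002], [1.0, -0.027, -0.0], [-0.0, 0.002, -1.0]]
contact_force: [1.0, -0.7, -0.4]
gripper_width: 0.0106
grip_force: 29.9
```

Emit:
play_rows --plan '[{"x": -0.022, "y": 0, "z": -0.007, "wx": 0, "wy": 0, "wz": 0, "grip": -1}, {"x": -0.044, "y": 0.001, "z": -0.016, "wx": 0, "wy": 0, "wz": 0, "grip": -1}, {"x": -0.064, "y": 0.001, "z": -0.027, "wx": 0, "wy": 0, "wz": 0, "grip": -1}, {"x": -0.083, "y": 0.001, "z": -0.04, "wx": 0, "wy": 0, "wz": 0, "grip": -1}, {"x": -0.083, "y": 0.001, "z": -0.04, "wx": 0, "wy": 0, "wz": 0, "grip": -1}]'

```text
time: 25.45
ee_pos: [0.5436, 0.0708, 0.2967]
eef_rot: [[0.026, 1.0, -0.002], [1.0, -0.026, -0.002], [-0.002, -0.002, -1.0]]
contact_force: [-0.7, -1.2, -0.2]
gripper_width: 0.0106
grip_force: 30.9
```

Emit:
play_rows --plan '[{"x": -0.018, "y": 0, "z": -0.015, "wx": 0, "wy": 0, "wz": 0, "grip": -1}, {"x": -0.034, "y": 0, "z": -0.032, "wx": 0, "wy": 0, "wz": 0, "grip": -1}, {"x": -0.048, "y": 0.001, "z": -0.05, "wx": 0, "wy": 0, "wz": 0, "grip": -1}, {"x": -0.061, "y": 0.001, "z": -0.069, "wx": 0, "wy": 0, "wz": 0, "grip": -1}, {"x": -0.071, "y": 0.001, "z": -0.09, "wx": 0, "wy": 0, "wz": 0, "grip": -1}, {"x": -0.08, "y": 0.001, "z": -0.112, "wx": 0, "wy": 0, "wz": 0, "grip": -1}, {"x": -0.084, "y": 0.001, "z": -0.125, "wx": 0, "wy": 0, "wz": 0, "grip": -1}, {"x": -0.084, "y": 0.001, "z": -0.125, "wx": 0, "wy": 0, "wz": 0, "grip": -1}]'

```text
time: 26.25
ee_pos: [0.4621, 0.0717, 0.1717]
eef_rot: [[0.027, 1.0, -0.001], [1.0, -0.027, -0.0], [-0.0, -0.001, -1.0]]
contact_force: [0.2, -3.9, -2.1]
gripper_width: 0.0106
grip_force: 31.7
```

Emit:
play_rows --plan '[{"x": -0.003, "y": 0.001, "z": -0.015, "wx": 0, "wy": 0, "wz": 0, "grip": -1}, {"x": -0.005, "y": 0.001, "z": -0.03, "wx": 0, "wy": 0, "wz": 0, "grip": -1}, {"x": -0.007, "y": 0.001, "z": -0.043, "wx": 0, "wy": 0, "wz": 0, "grip": -1}, {"x": -0.007, "y": 0.001, "z": -0.052, "wx": 0, "wy": 0, "wz": 0, "grip": -1}, {"x": -0.007, "y": 0.001, "z": -0.055, "wx": 0, "wy": 0, "wz": 0, "grip": -1}, {"x": -0.007, "y": 0.001, "z": -0.055, "wx": 0, "wy": 0, "wz": 0, "grip": -1}]'

```text
time: 26.85
ee_pos: [0.4546, 0.0721, 0.1173]
eef_rot: [[0.028, 1.0, -0.003], [1.0, -0.028, -0.002], [-0.002, -0.002, -1.0]]
contact_force: [-2.2, -5.1, -1.1]
gripper_width: 0.0107
grip_force: 32.3
```

Emit:
play_rows --plan '[{"x": 0, "y": 0.001, "z": -0.002, "wx": 0, "wy": 0, "wz": 0, "grip": -1}, {"x": 0, "y": 0.001, "z": -0.004, "wx": 0, "wy": 0, "wz": 0, "grip": -1}, {"x": 0, "y": 0.001, "z": -0.005, "wx": 0, "wy": 0, "wz": 0, "grip": -1}, {"x": 0, "y": 0.001, "z": -0.005, "wx": 0, "wy": 0, "wz": 0, "grip": -1}]'

```text
time: 27.25
ee_pos: [0.4546, 0.0726, 0.1154]
eef_rot: [[0.028, 1.0, -0.002], [1.0, -0.029, -0.006], [-0.006, -0.002, -1.0]]
contact_force: [-15.2, -10.6, 38.0]
gripper_width: 0.0107
grip_force: 36.9
```

The lid is down on its seat (38 N of reaction). I'm relaxing and opening to release.

Emit:
play_rows --plan '[{"x": 0, "y": 0, "z": 0.003, "wx": 0, "wy": 0, "wz": 0, "grip": -1}, {"x": 0, "y": 0, "z": 0.003, "wx": 0, "wy": 0, "wz": 0, "grip": -0.3}, {"x": 0, "y": 0, "z": 0.003, "wx": 0, "wy": 0, "wz": 0, "grip": -0.3}, {"x": 0, "y": 0, "z": 0.003, "wx": 0, "wy": 0, "wz": 0, "grip": -0.3}, {"x": 0, "y": 0, "z": 0.02, "wx": 0, "wy": 0, "wz": 0, "grip": -0.3}, {"x": -0.002, "y": 0, "z": 0.05, "wx": 0, "wy": 0, "wz": 0, "grip": -0.3}, {"x": -0.002, "y": 0, "z": 0.09, "wx": 0, "wy": 0, "wz": 0, "grip": -0.3}, {"x": -0.002, "y": -0.03, "z": 0.12, "wx": 0, "wy": 0, "wz": 0, "grip": -0.3}]'

```text
time: 28.05
ee_pos: [0.4537, 0.0484, 0.235]
eef_rot: [[0.02, 1.0, 0.003], [1.0, -0.02, 0.003], [0.003, 0.003, -1.0]]
contact_force: [1.9, -1.2, -0.4]
gripper_width: 0.0298
grip_force: 0.0
```

Emit:
play_rows --plan '[{"x": 0, "y": -0.045, "z": 0, "wx": 0, "wy": 0, "wz": 0, "grip": -0.3}, {"x": 0, "y": -0.09, "z": 0, "wx": 0, "wy": 0, "wz": 0, "grip": -0.3}, {"x": 0, "y": -0.135, "z": 0, "wx": 0, "wy": 0, "wz": 0, "grip": -0.3}, {"x": 0, "y": -0.18, "z": 0, "wx": 0, "wy": 0, "wz": 0, "grip": -0.3}, {"x": 0, "y": -0.22, "z": 0, "wx": 0, "wy": 0, "wz": 0, "grip": -0.3}, {"x": 0, "y": -0.22, "z": 0, "wx": 0, "wy": 0, "wz": 0, "grip": -0.3}]'

```text
time: 28.65
ee_pos: [0.4524, -0.1817, 0.2322]
eef_rot: [[0.036, 0.999, 0.0], [0.999, -0.036, -0.001], [-0.001, 0.0, -1.0]]
contact_force: [-0.4, 0.5, -0.7]
gripper_width: 0.0303
grip_force: 0.0
```

```bash
python3 - <<'E'
from h import *
import cv2
A=cv2.imread('pics/side0.png');B=cams.read_camera('side')[:,:,::-1].copy()
for n,(x0,y0,x1,y1) in {'chest+lid':(250,160,355,262),'bar':(318,190,355,225),'rightjars':(250,322,310,400)}.items():
    d=np.abs(A[y0:y1,x0:x1].astype(float)-B[y0:y1,x0:x1]).mean();print(n,round(d,2))
T=A[190:225,322:350];r=cv2.matchTemplate(B[180:235,312:362],T,cv2.TM_CCOEFF_NORMED);_,v,_,l=cv2.minMaxLoc(r);print('bar shift',v,l[0]-10,l[1]-10)
for t in('lid','jar','brush','squeeze'):print(t,[(round(d['score'],2),[round(x) for x in d['rect']]) for d in cams.look_for('side',t)][:3])
print(bot.sense()['time'])
E
```

```text
chest+lid 5.13
bar 4.99
rightjars 1.75
bar shift 0.9821162819862366 0 0
lid [(0.72, [258, 169, 348, 237])]
jar [(0.65, [258, 327, 282, 361]), (0.62, [287, 372, 306, 400])]
brush [(0.74, [324, 278, 371, 332])]
squeeze [(0.7, [306, 114, 319, 153])]
28.9
```

```bash
python3 -c "
from bench import bot
print(bot.sign_off())"
```

```text
the job is handed in; nothing more can be done
None
```

The jar is standing on the chest floor beside the rack, the stay was locked and then gently broken, the lid is shut, and the job was handed in after about 29 s; no verdict came back.

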